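Prop open the microscope accessory chest

TASK

Get the grey accessory chest open and propped: first stand the microscope objective that is on its lid upright on the round dark stage plate, then lift the lid right back until it leans on its stop and let it go there. Swing the prop rod up out of its clip to stand below the lid's slot, then take the lid again and lower it gently until the rod's tip sits in the slot and the rod alone holds the lid open. Leave the other things on the bench where they are.

Things in the scene. Friction and masses are not known exactly. Their poses are not given: they have to be found in the camera images.
- chest: Grey painted steel chest, fixed to the bench, 200 (x) x 180 (y) x 85 mm high, walls 4 mm. Origin: centre of its underside. Its yaw varies by up to 0.3 rad either way. Its y axis points from the lid's handle side to the hinge side, z is up; its +x side, away from the robot, carries the prop rod. In this frame (mm): hinge line along x through y = 90, z = 85.5; closed handle bar at y = -150, z = 88.5; rod pivot at (115, -75, 62).
- lid (a joint): Lid angle in rad: 0 closed, grows as the handle side rises; 1.571 is upright; 1.80 is its stop, where it leans back past upright and stays by its own weight. The hinge is free: let go below upright, the lid falls shut. With the rod's tip in the slot it rests at 0.94. The lid weighs about 0.5 kg (pull up to 4 N at the handle). Lid panel 6 mm thick, from x = -100 to 128 mm in the chest's frame, so it overhangs the rod and, while closed, keeps it down.
- lid_hinge (a point): Point on the lid's hinge line, level with the lid's underside, in the middle of the hinge side of the chest (chest frame 0, 90, 85.5 mm).
- handle_bar (a point): Middle of the lid's handle: a round steel bar 12 mm thick and 110 mm long, parallel to the hinge, 240 mm from the hinge line and standing 60 mm clear of the lid's free edge, in the lid's plane (3 mm above its underside). It can be pinched from above at any lid angle across its length (fingers closing along the chest's y) and turns between the pads as the lid swings, so the gripper may stay pointing down.
- lid_slot (a point): Seat of the slot in the lid's underside: place of the rod tip's centre when seated, 141.4 mm from the hinge line along the lid, 5 mm under the underside and 115 mm along chest x (the rod's plane). The slot runs across, 14 mm wide at its bottom and flaring to 38 mm at its mouth, 12 mm deep, open below.
- prop_rod (a joint): Angle of the prop rod in rad: 0 lying level in its open-topped clip, tip towards the hinge side; grows as the tip rises in an upright plane (chest y-z), 1.571 upright, 1.6 its limit. Its pivot is stiff (0.12 N m): the rod stays where it is left. At 1.05 its tip meets the slot as the lid comes down to 0.94.
- rod_pivot (a point): Pivot of the prop rod, on the outside of the chest's +x wall near the handle side, 62 mm above the bench (chest frame 115, -75, 62 mm).
- rod_grip (a point): Middle of the rod's cross grip: a black round pin 12 mm thick and 40 mm long that stands out from the rod along chest +x, 95 mm from the pivot; this point is 26 mm outside the rod's plane. Pinched from above with the fingers closing along chest y, it turns between the pads as the rod swings.
- rod_tip (a point): Centre of the rod's round tip (10 mm ball), 155 mm from the pivot; the steel rod is 8 mm thick.
- objective_mid (a point): Microscope objective in plain steel with a black band, a stepped cylinder 36 mm wide for its lower 34 mm, narrowing to 16 mm at the top, 58 mm high, about 0.14 kg, standing on the closed lid. This point is on its axis, half-way up (29 mm); z is its axis.
- plate_top (a point): Centre of the upper face of the round dark steel stage plate, 150 mm across, 10 mm thick, lying fixed on the bench to the left or the right of the chest (a grey compartment tray lies at the other side).
- mount_a: a black moulded specimen mount, 30 mm round, 20 mm high, right of and beyond the chest; bystander, origin at the centre of its underside
- mount_b: a second, like specimen mount, left of the chest on the robot's side; bystander, origin at the centre of its underside
- jar: amber jar with black cap, 52 mm round, 70 mm high, at the far right; bystander, origin at the centre of its underside
- screwdriver: black-handled screwdriver, 170 mm long, left of and beyond the chest; bystander, origin half-way along it
- tweezers: steel tweezers, 110 mm long, 4 mm thick, right of the chest on the robot's side; bystander, origin half-way along

How it is judged (in metres and radians):
On the way, in this order (a step that is already met when the one before it is completed fails the run):
1. the objective stands upright on the stage plate, let go (horizontal distance between objective_mid and plate_top below 0.065 m and z of objective_mid in the frame of plate_top between 0.024 and 0.034 m and angle between objective_mid's own z axis and vertical below 0.1 rad and contact force between the fingers and objective below 0.1 N), for 0.2 s.
2. the lid is back on its stop, let go (value of joint lid above 1.75 rad and velocity of joint lid below 0.1 rad/s and contact force between the fingers and lid below 0.1 N), for 0.2 s.
3. the rod is swung up while the lid is back, and let go (value of joint prop_rod above 0.9 rad and value of joint lid above 1.6 rad and contact force between the fingers and prop_rod below 0.1 N), for 0.2 s.
At the end, for the whole second after the job is handed in: The lid is at rest at 0.94 +- 0.05 rad with the rod at 1.05 +- 0.05 rad and its tip's centre within 8 mm of its seat in the slot, and the objective stands upright (within 0.1 rad) on the stage plate, its axis within 65 mm of the plate's centre (value of joint lid between 0.89 and 0.99 rad and value of joint prop_rod between 1 and 1.1 rad and distance between rod_tip and lid_slot below 0.008 m and horizontal distance between objective_mid and plate_top below 0.065 m and z of objective_mid in the frame of plate_top between 0.024 and 0.034 m and angle between objective_mid's own z axis and vertical below 0.1 rad and velocity of joint lid between -0.05 and 0.05 rad/s); the robot touches nothing.
It fails at once if a bystander is moved by more than 30 mm (distance of any of mount_a, mount_b, jar, screwdriver, tweezers from where it was at the start of the episode above 0.03 m).
It fails at once if the lid is let fall (it closes faster than 2.5 rad/s) (velocity of joint lid below -2.5 rad/s).
It also fails if it takes over 72 s, if anything falls off the work surface, if the arm or the gripper's body presses on something with over 40 N, if the wrist force passes 120 N, or if a joint passes its speed limit or range.

ROBOT

A 6-joint arm with a two-finger parallel gripper is mounted at the origin on the work surface. World frame = base frame: x ahead of the robot, y to its left, z up, the work surface at z = 0. Lengths are in mm, angles in rad, forces in N, time in s.
With the tool pointing down it reaches from about 350 to 975 mm from the base axis. Payload 7.1 kg.
Tool frame: the origin (TCP) lies at the centre of the arm's flange, where the gripper is bolted on; the fingertips stand 182 mm ahead of it and the grasp point (between the pads) lies 163 mm ahead of it; z points along the fingers, y is the line along which they close (so a half turn about z gives the same grasp; the last joint's range is limited). The gripper opens to 88 mm and grips with 3 to 60 N. Pads are 20 mm wide; open, the fingers measure 115 mm over their backs; the gripper's body (75 mm by 178 mm) begins 61 mm behind the grasp point.
Start: joints at [-1.299, 0.423, 1.63, -0, 1.089, -0.019], TCP at [179.218, -598.738, 404.675] pointing down, gripper open.
Joint ranges: [-3, 3], [-0.9, 2.11], [0.09, 2.58], [-1.31, 4.45], [0.11, 2.69], [-2.54, 2.54]. Speed limits (rad/s): [2.39, 2.39, 3.01, 3.14, 3.14, 3.14].

INTERFACE

Orientations are given as a rotation vector (axis times angle).
In Python, from workcell import readout, get_image, ctrl gives the robot as it stands.
- The arm moves only by the tool step_arm, never from a script. Its argument "targets" is a list that holds one entry, the list of rows, each a list of 7 numbers: the shift along the world's x, y, z as a fraction of full scale, then the turn, a rotation vector about the world's x, y, z as a fraction of full scale, then the opening, from 0 (shut) to 1 (fully open). In form: [[[dx, dy, dz, wx, wy, wz, claw], ...]]. A call has exactly 5 rows; each row shifts and turns the commanded pose from where the row before left it; what a row does not reach is not made up. Full scale, the value 1, is 0.05 m for a shift and 4 degrees for a turn. A row lasts 1/8 s, in which the tool goes at most 62.5 mm and 10.7 degrees, less where a joint would pass 70% of its speed; a pose out of reach is approached as far as the arm can. A call with a number of a shift or a turn outside -1 to 1 is refused whole. A call with a gripper value outside its range is refused whole. The fingers move at their own pace and stop on an object; the grip force is fixed at half the most. Time passes only in rows, so rows that do not move let the fingers close, or fill a call up. It gives the time, the measured TCP pose, the force, the opening and the grip force at its end, in the units of the state.
- readout.get_obs(): the state, without advancing time (a new reading comes with each control period).
- get_image(name): name is "scene" or "top"; returns a dict with "pixels" (420x560x3 uint8, red, green, blue), "intrinsics" (3x3 intrinsics, pixels), "extrinsics" (4x4, takes a point from world to camera coordinates). Camera axes: x right, y down, z forward; pixel columns grow to the right and rows downward; lengths in mm; the calibration is good to about 2 mm. A picture is of the moment at which its call begins. There is no depth.
- ctrl.close_job(): hands the job in; it is judged then, once.
The state is a dict: "t": time; "qpos": joint angles; "qvel": joint speeds; "joint_torque": joint torques, N m; "ee_pos": TCP position; "orientation": TCP orientation; "ft_force": force on the tool from outside, world axes, zero at the start; "moment": the same for the moment, N m; "width": finger opening in mm; "grasp_force": force on a finger pad.
Only numpy, scipy, OpenCV 4.12 (cv2) and the standard library are available. Lean on these libraries where they do the work, as an engineer would, in place of code of your own. Each camera call takes 0.05 s, during which the arm holds its last target. There are 200 camera calls.

## Working session

There is one attempt and no reset: what is moved stays moved. The work goes in short steps, Python scripts to look and compute and a tool call to move; the robot and the scene stay as the last step left them, time stands still between calls to the robot, and variables do not carry over. Pictures are saved under pics/ and viewed, at most 10 in all, crops included, and the job is handed in when it is done.

Besides the shell and the picture viewer there is one more tool, called after "Call:" as name([rows], argument=value, ...), one row to a line, values as JSON. step_arm: Moves the arm, as the interface text tells. Shift numbers are shares of 0.05 m and turn numbers shares of 4 degrees, none past 1 either way. Its arguments: {"type":"object","properties":{"targets":{"type":"array"}},"required":["targets"]}

```bash
mkdir -p pics; ls; cat > h.py <<'E'
import numpy as np, cv2
from workcell import readout, get_image, ctrl
def cam(n):
    d=get_image(n); return d['pixels'],np.array(d['intrinsics']),np.array(d['extrinsics'])
def ray(K,E,u,v,z):
    R,t=E[:3,:3],E[:3,3]; c=-R.T@t; d=R.T@np.linalg.inv(K)@np.array([u,v,1.]); return c+d*(z-c[2])/d[2]
def proj(K,E,P):
    q=K@(E[:3,:3]@np.array(P,float)+E[:3,3]); return q[:2]/q[2]
E
python3 - <<'E'
from h import *
for n in("top","scene"):
    p,K,Ex=cam(n); cv2.imwrite(f'pics/{n}0.png',p[:,:,::-1]); print(n,K.tolist(),Ex.round(4).tolist())
print(readout.get_obs())
E
```

```text
pics
top [[451.6305385343053, 0.0, 277.4574071134607], [0.0, 451.6305385343053, 209.8299602563964], [0.0, 0.0, 1.0]] [[0.0192, -0.9998, -0.0096, -21.3826], [-0.9881, -0.0175, -0.153, 556.2842], [0.1528, 0.0124, -0.9882, 1133.87], [0.0, 0.0, 0.0, 1.0]]
scene [[439.97615380631584, 0.0, 279.98426433229463], [0.0, 439.97615380631584, 208.24101953499058], [0.0, 0.0, 1.0]] [[0.2455, 0.9693, 0.0122, -123.9779], [0.7052, -0.1699, -0.6883, -283.9888], [-0.6651, 0.1776, -0.7253, 1489.5681], [0.0, 0.0, 0.0, 1.0]]
{'t': 0.1, 'qpos': array([-1.29898074e+00,  4.23771600e-01,  1.63058560e+00,  5.55728662e-08,
        1.08861915e+00, -1.90010045e-02]), 'qvel': array([ 0.00085648,  0.0003995 , -0.00282606,  0.00043227, -0.00034786,
        0.00021032]), 'joint_torque': array([-3.22409073e-05, -5.45614386e+01, -2.74324429e+01,  6.45086635e-02,
        1.88385998e-02, -3.75651348e-05]), 'ee_pos': array([ 179.16753535, -598.51355282,  403.98577277]), 'orientation': array([-3.10708070e+00, -4.55006614e-01,  2.73820668e-04]), 'ft_force': array([-0.08548257,  0.25159065, -0.535135  ]), 'moment': array([ 0.00427684, -0.07403388,  0.00107582]), 'grasp_force': 0.0, 'width': 87.88523733614917}
```

View pics/top0.png

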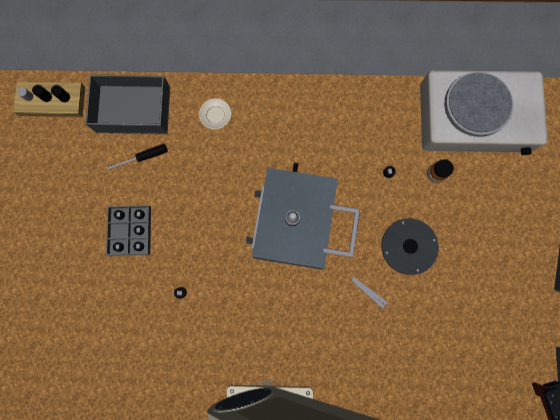

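View pics/scene0.png

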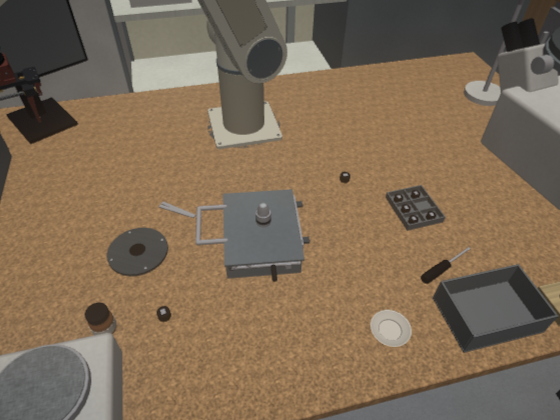

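The top view shows the lid with corners about (267,169), (337,180), (324,267), (253,259). The handle bar runs from (357,210) to (352,254), the objective is at (292,217), the plate at (410,246), and the rod grip at (295,167). The scene view shows the same layout.

```bash
cat > m.py <<'E'
from h import *
p,K,E=cam("top"); hsv=cv2.cvtColor(p,cv2.COLOR_RGB2HSV)
print("lid px",p[200,275],p[246,385],p[230,356],p[217,292],p[100,100])
# not wood: low red excess
r=p.astype(int); m=((r[:,:,0]-r[:,:,2])<12).astype(np.uint8)*255
def blob(m,u,v):
    n,l,s,c=cv2.connectedComponentsWithStats(m); return (l==l[v,u]).astype(np.uint8)*255
k=np.ones((9,9),np.uint8)
b=blob(cv2.morphologyEx(m,cv2.MORPH_OPEN,k),275,200)
c=max(cv2.findContours(b,0,1)[0],key=cv2.contourArea)
W=np.array([ray(K,E,*q[0],91.5)[:2] for q in c],np.float32)
rc=cv2.minAreaRect(W); print("lid rect",rc); print(cv2.boxPoints(rc))
b=blob(cv2.morphologyEx(m,cv2.MORPH_OPEN,k),395,246)
c=max(cv2.findContours(b,0,1)[0],key=cv2.contourArea)
W=np.array([ray(K,E,*q[0],10)[:2] for q in c],np.float32); print("plate",cv2.minEnclosingCircle(W),W.mean(0), cv2.fitEllipse(W))
# handle: bright grey beyond lid
h=((r.min(2)>110)&((r[:,:,0]-r[:,:,2])<25)).astype(np.uint8)*255
h[:, :345]=0;h[:200]=0;h[262:]=0;h[:,366:]=0
pts=np.argwhere(h)[:,::-1]; W=np.array([ray(K,E,*q,91)[:2] for q in pts],np.float32); print("bar",len(W),cv2.minAreaRect(W))
# grip crop and objective crops
S,K2,E2=cam("scene")
a=cv2.resize(p[150:275,240:370],None,fx=4,fy=4,interpolation=2)[:,:,::-1]
d=cv2.resize(S[180:290,190:320],None,fx=2.1,fy=2.1,interpolation=2)[:,:,::-1]
o=np.zeros((500,520+d.shape[1],3),np.uint8);o[:,:520]=a;o[:d.shape[0],520:]=d
cv2.imwrite('pics/c1.png',o); print(o.shape)
E
python3 m.py
```

```text
lid px [82 91 98] [53 57 61] [127 120 122] [156 165 172] [90 93 93]
lid rect ((531.4358520507812, -52.35742950439453), (186.200927734375, 229.94091796875), 81.48773956298828)
[[ 403.95105  -127.414276]
 [ 631.359    -161.45036 ]
 [ 658.92065    22.699417]
 [ 431.5127     56.735504]]
plate ((470.8146057128906, -361.31207275390625), 74.35676574707031) [ 471.02444 -361.28363] ((471.44329833984375, -360.9560241699219), (144.1949462890625, 146.22454833984375), 5.166491985321045)
bar 242 ((498.4200744628906, -196.10302734375), (32.349674224853516, 121.63062286376953), 89.78875732421875)
(500, 793, 3)
```

View pics/c1.png

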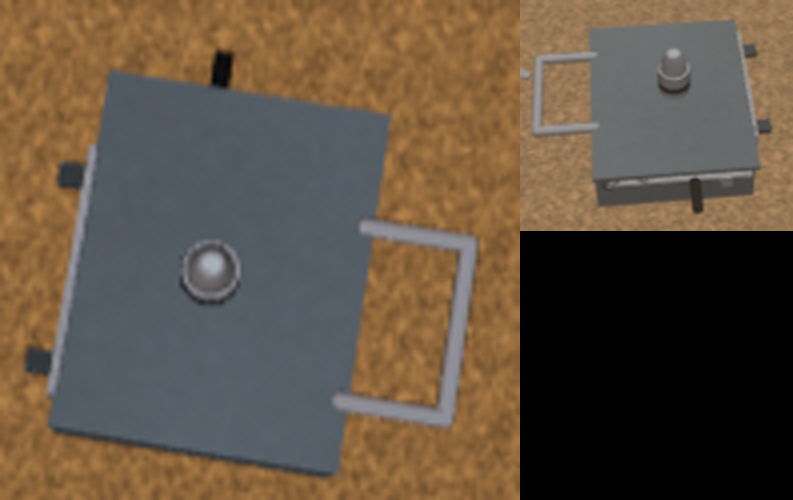

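```bash
cat > m2.py <<'E'
from h import *
p,K,E=cam("top");S,K2,E2=cam("scene")
f=lambda a,b:((a+.5)/4-.5+240,(b+.5)/4-.5+150)
# lid corners
C=np.array([ray(K,E,*f(*q),91.5)[:2] for q in[(110,72),(388,116),(337,473),(50,428)]])
M=np.array([(128,90),(128,-90),(-100,-90),(-100,90)],float)
A,B=M-M.mean(0),C-C.mean(0); th=np.arctan2((A[:,0]*B[:,1]-A[:,1]*B[:,0]).sum(),(A*B).sum())
R=np.array([[np.cos(th),-np.sin(th)],[np.sin(th),np.cos(th)]]); o=C.mean(0)-R@M.mean(0)
print("yaw",th,"o",o,"res",(C-(M@R.T+o)).round(1).tolist())
ch=lambda x,y,z:[*(R@[x,y]+o),z]
b1,b2=[ray(K,E,*f(*q),88.5) for q in[(467,240),(446,418)]]
print("bar meas",((b1+b2)/2).round(1),np.arctan2(*(b1-b2)[[1,0]]),"pred",np.round(ch(0,-150,88.5),1))
for n,q,z in(("objtop",(211,262),149.5),("objring",(211,271),125.5)): print(n,ray(K,E,*f(*q),z).round(1))
g=lambda a,b:((a-520+.5)/2.1-.5+190,(b+.5)/2.1-.5+180)
print("obj scene",ray(K2,E2,*g(673,51),149.5).round(1),ray(K2,E2,*g(673,70),125.5).round(1))
print("grip end meas",ray(K,E,*f(224,52),62).round(1),"pred",np.round(ch(161,20,62),1), "scene",ray(K2,E2,*g(697,210),62).round(1))
q2=[g(542,57),g(541,130)]; print("bar scene",np.mean([ray(K2,E2,*q,88.5) for q in q2],0).round(1))
for n,c in(("handle",(0,-150,88.5)),("grip",(141,20,62)),("pivot",(115,-75,62)),("hinge",(0,90,85.5))):print(n,np.round(ch(*c),1))
from scipy.spatial.transform import Rotation as Ro
print(Ro.from_rotvec(readout.get_obs()['orientation']).as_matrix().round(3))
E
python3 m2.py
```

```text
yaw -0.13980043548210305 o [517.88930731 -53.66550918] res [[-0.4, -1.1], [-0.9, 1.3], [1.2, 0.9], [0.2, -1.1]]
bar meas [ 498.  -202.    88.5] -0.1229851586967218 pred [ 497.  -202.2   88.5]
objtop [528.  -47.9 149.5]
objring [526.  -48.5 125.5]
obj scene [523.1 -48.2 149.5] [529.3 -50.  125.5]
grip end meas [678.8 -56.3  62. ] pred [680.1 -56.3  62. ] scene [676.1 -57.9  62. ]
bar scene [ 494.2 -197.5   88.5]
handle [ 497.  -202.2   88.5]
grip [660.3 -53.5  62. ]
pivot [ 621.3 -144.    62. ]
hinge [530.4  35.5  85.5]
[[ 0.958  0.287 -0.   ]
 [ 0.287 -0.958  0.   ]
 [ 0.    -0.    -1.   ]]
```

Call:
step_arm([
  [[0.632,1,0,0,0,-0.88,1],[0.632,1,0,0,0,-0.88,1],[0.632,1,0,0,0,-0.88,1],[0.632,1,0,0,0,-0.88,1],[0.632,1,0,0,0,-0.88,1]],
])

```text
t: 0.92
ee_pos: [337.9, -347.1, 404.9]
orientation: [3.141, -0.03, 0.001]
ft_force: [0.9, -1.7, 0.1]
width: 87.9
grasp_force: 0.0
```

Call:
step_arm([
  [[0.632,1,0,0,0,-0.88,1],[0.632,1,0,0,0,-0.88,1],[0.632,1,0,0,0,0,1],[0.632,1,0,0,0,0,1],[0.632,1,0,0,0,0,1]],
])

```text
t: 1.55
ee_pos: [496.0, -96.9, 404.9]
orientation: [3.134, -0.218, 0.001]
ft_force: [0.1, -0.7, 0.2]
width: 88.0
grasp_force: 0.0
```

Call:
step_arm([
  [[0.632,1,0,0,0,0,1],[0,0,-0.4,0,0,0,1],[0,0,-0.4,0,0,0,1],[0,0,0,0,0,0,1],[0,0,0,0,0,0,1]],
])

```text
t: 2.17
ee_pos: [527.1, -48.9, 365.3]
orientation: [3.134, -0.219, 0.001]
ft_force: [1.0, 0.5, 0.5]
width: 87.9
grasp_force: 0.0
```

Call:
step_arm([
  [[0,0.015,-0.58,0,0,0,1],[0,0,-0.58,0,0,0,1],[0,0,-0.56,0,0,0,1],[0,0,0,0,0,0,1],[0,0,0,0,0,0,0]],
])

```text
t: 2.8
ee_pos: [527.4, -48.2, 280.0]
orientation: [3.134, -0.219, 0.003]
ft_force: [-0.3, 0.7, 0.5]
width: 80.7
grasp_force: 0.0
```

Call:
step_arm([
  [[0,0,0,0,0,0,0],[0,0,0,0,0,0,0],[0,0,0,0,0,0,0],[0,0,0,0,0,0,0],[0,0,0,0,0,0,0]],
])

```text
t: 3.42
ee_pos: [526.8, -48.0, 278.7]
orientation: [3.134, -0.218, -0.0]
ft_force: [-0.4, 0.4, 1.5]
width: 35.7
grasp_force: 30.0
```

Call:
step_arm([
  [[0,0,0.4,0,0,0,0],[0,0,0.4,0,0,0,0],[-0.16,-0.6,0,0,0,0,0],[-0.16,-0.9,0,0,0,0,0],[-0.16,-0.9,0,0,0,0,0]],
])

```text
t: 4.05
ee_pos: [502.5, -168.9, 318.6]
orientation: [-3.134, 0.217, 0.0]
ft_force: [-0.4, -0.6, -1.5]
width: 35.5
grasp_force: 30.0
```

Call:
step_arm([
  [[-0.16,-0.9,0,0,0,0,0],[-0.16,-0.9,0,0,0,0,0],[-0.16,-0.9,0,0,0,0,0],[-0.16,-0.7,0,0,0,0,0],[0,-0.46,0,0,0,0,0]],
])

```text
t: 4.68
ee_pos: [470.2, -362.5, 318.3]
orientation: [-3.133, 0.221, 0.001]
ft_force: [1.1, -0.1, -1.7]
width: 35.7
grasp_force: 30.0
```

Call:
step_arm([
  [[0,0,0,0,0,0,0],[0,0,-0.8,0,0,0,0],[0,0,-0.8,0,0,0,0],[0,0,-0.5,0,0,0,0],[0,0,0,0,0,0,0]],
])

```text
t: 5.3
ee_pos: [470.5, -359.2, 211.8]
orientation: [-3.131, 0.216, 0.006]
ft_force: [0.0, -0.2, -1.5]
width: 35.4
grasp_force: 30.0
```

Call:
step_arm([
  [[0,0,-0.15,0,0,0,0],[0,0,-0.1,0,0,0,0],[0,0,0,0,0,0,0],[0,0,-0.04,0,0,0,0],[0,0,0,0,0,0,0]],
])

```text
t: 5.92
ee_pos: [470.8, -361.1, 199.3]
orientation: [3.134, -0.219, 0.0]
ft_force: [0.4, 0.6, -1.1]
width: 35.8
grasp_force: 30.0
```

Call:
step_arm([
  [[0,0,-0.02,0,0,0,0],[0,0,-0.02,0,0,0,0],[0,0,0,0,0,0,0],[0,0,0,0,0,0,0],[0,0,0,0,0,0,0]],
])

```text
t: 6.55
ee_pos: [470.8, -361.0, 197.3]
orientation: [3.134, -0.219, 0.0]
ft_force: [-1.4, 0.3, 2.9]
width: 35.6
grasp_force: 30.0
```

Call:
step_arm([
  [[0,0,0,0,0,0,0.6],[0,0,0,0,0,0,1],[0,0,0,0,0,0,1],[0,0,0,0,0,0,1],[0,0,0,0,0,0,1]],
])

```text
t: 7.18
ee_pos: [470.8, -361.0, 197.2]
orientation: [3.134, -0.219, 0.0]
ft_force: [1.3, 0.6, -0.7]
width: 81.9
grasp_force: 0.0
```

Call:
step_arm([
  [[0,0,0.4,0,0,0,1],[0,0,0.8,0,0,0,1],[0,0,0.8,0,0,0,1],[0,0,0,0,0,0,1],[0,0,0,0,0,0,1]],
])

```text
t: 7.8
ee_pos: [470.6, -360.8, 297.6]
orientation: [3.134, -0.218, 0.001]
ft_force: [-0.4, 0.5, -0.8]
width: 87.8
grasp_force: 0.0
```

```bash
python3 -c "
from h import *
p,K,E=cam('scene');cv2.imwrite('pics/s2.png',p[:,:,::-1]);print(proj(K,E,[471,-361,68]),proj(K,E,[471,-361,10]))"
```

```text
[132.01439814 234.19838031] [137.36624499 249.10722795]
```

View pics/s2.png

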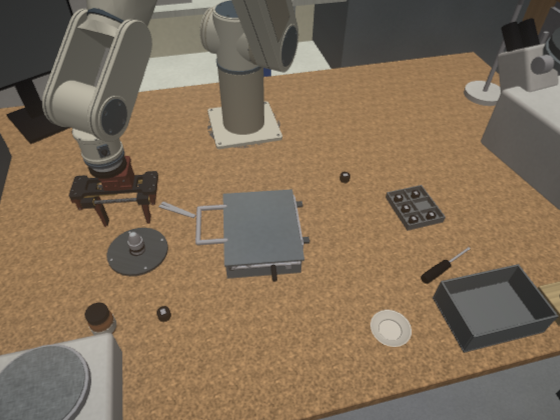

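The objective stands on the plate at (135,242), upright and released. Next is the handle.

Call:
step_arm([
  [[0.134,0.794,0,0,0,0,0.5],[0.134,0.794,0,0,0,0,0.5],[0.134,0.794,0,0,0,0,0.5],[0.134,0.794,0,0,0,0,0.5],[0,0,0,0,0,0,0.5]],
])

```text
t: 8.48
ee_pos: [497.3, -199.9, 295.9]
orientation: [-3.133, 0.213, 0.005]
ft_force: [0.3, 0.0, 0.6]
width: 45.0
grasp_force: 0.0
```

Call:
step_arm([
  [[0,0,-0.5,0,0,0,0.5],[0,0,-0.42,0,0,0,0.5],[0,0,0,0,0,0,0.5],[0,0,0,0,0,0,0],[0,0,0,0,0,0,0]],
])

```text
t: 9.1
ee_pos: [497.9, -202.6, 251.9]
orientation: [3.134, -0.219, 0.002]
ft_force: [0.7, -0.5, 0.2]
width: 27.5
grasp_force: 0.0
```

Call:
step_arm([
  [[0,0,0,0,0,0,0],[0,0,0,0,0,0,0],[0,0,0,0,0,0,0],[0,0,0,0,0,0,0],[0,0,0,0,0,0,0]],
])

```text
t: 9.72
ee_pos: [497.8, -202.6, 251.7]
orientation: [3.133, -0.218, 0.001]
ft_force: [-2.4, -4.1, 4.8]
width: 10.9
grasp_force: 30.0
```

```bash
python3 -c "
import numpy as np
a=np.concatenate([[0,.04],np.linspace(.04,1.72,18)[1:],[1.75,1.78]])
y=-240*np.cos(a)+3*np.sin(a);z=240*np.sin(a)+3*np.cos(a)
P=np.c_[.139*y,.990*y,z]/50
print(np.diff(P,axis=0).round(3).tolist(), len(a)-1)"
```

```text
[[0.001, 0.006, 0.192], [0.007, 0.048, 0.472], [0.013, 0.094, 0.465], [0.019, 0.139, 0.453], [0.026, 0.182, 0.437], [0.031, 0.224, 0.417], [0.037, 0.264, 0.392], [0.042, 0.301, 0.364], [0.047, 0.335, 0.333], [0.051, 0.366, 0.298], [0.055, 0.393, 0.26], [0.058, 0.416, 0.219], [0.061, 0.436, 0.177], [0.063, 0.451, 0.132], [0.065, 0.462, 0.087], [0.066, 0.468, 0.04], [0.066, 0.469, -0.006], [0.065, 0.466, -0.053], [0.02, 0.14, -0.025], [0.02, 0.14, -0.03]] 20
```

Call:
step_arm([
  [[0.001,0.006,0.192,0,0,0,0],[0.007,0.048,0.472,0,0,0,0],[0.013,0.094,0.465,0,0,0,0],[0.019,0.139,0.453,0,0,0,0],[0.026,0.182,0.437,0,0,0,0]],
])

```text
t: 10.35
ee_pos: [501.0, -179.6, 353.1]
orientation: [3.131, -0.218, 0.002]
ft_force: [-0.3, -8.1, -0.4]
width: 11.3
grasp_force: 30.0
```

Call:
step_arm([
  [[0.031,0.224,0.417,0,0,0,0],[0.037,0.264,0.392,0,0,0,0],[0.042,0.301,0.364,0,0,0,0],[0.047,0.335,0.333,0,0,0,0],[0.051,0.366,0.298,0,0,0,0]],
])

```text
t: 10.98
ee_pos: [511.6, -105.9, 445.3]
orientation: [3.128, -0.218, 0.006]
ft_force: [-2.3, -12.3, 13.1]
width: 11.2
grasp_force: 30.0
```

Call:
step_arm([
  [[0.055,0.393,0.26,0,0,0,0],[0.058,0.416,0.219,0,0,0,0],[0.061,0.436,0.187,0,0,0,0],[0.063,0.451,0.142,0,0,0,0],[0.065,0.462,0.097,0,0,0,0]],
])

```text
t: 11.6
ee_pos: [527.2, 4.2, 488.9]
orientation: [3.134, -0.219, 0.007]
ft_force: [6.8, -1.4, -4.5]
width: 11.2
grasp_force: 30.0
```

Call:
step_arm([
  [[0.066,0.468,0.04,0,0,0,0],[0.066,0.469,-0.006,0,0,0,0],[0.065,0.466,-0.053,0,0,0,0],[0.01,0.07,-0.012,0,0,0,0],[0,0,0,0,0,0,0]],
])

```text
t: 12.22
ee_pos: [537.7, 78.1, 486.9]
orientation: [-3.133, 0.217, -0.007]
ft_force: [5.0, -0.2, 3.0]
width: 11.3
grasp_force: 30.0
```

Call:
step_arm([
  [[0.01,0.07,-0.014,0,0,0,0],[0.01,0.06,-0.014,0,0,0,0],[0,0,0,0,0,0,0],[0,0,0,0,0,0,0.5],[0,0,0,0,0,0,0.7]],
])

```text
t: 12.85
ee_pos: [537.3, 84.0, 484.1]
orientation: [-3.134, 0.218, 0.003]
ft_force: [1.0, 0.6, -0.7]
width: 28.0
grasp_force: 0.2
```

Call:
step_arm([
  [[0,0,0,0,0,0,0.7],[0,0,0,0,0,0,0.7],[0,0,0.3,0,0,0,0.7],[0,0,0.7,0,0,0,0.7],[0,0,0,0,0,0,0.7]],
])

```text
t: 13.48
ee_pos: [538.3, 83.9, 538.3]
orientation: [-3.133, 0.219, -0.01]
ft_force: [0.2, -0.7, 0.4]
width: 61.6
grasp_force: 0.0
```

```bash
python3 -c "
from h import *
p,K,E=cam('scene');cv2.imwrite('pics/s3.png',p[:,:,::-1])"
```

```text
(no output)
```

View pics/s3.png

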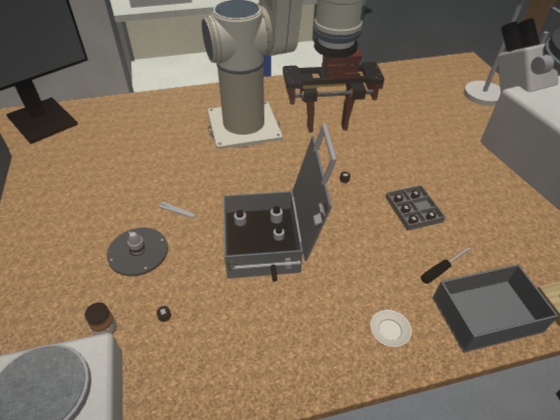

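The lid leans on its stop. The grip pin is at (274,272) and the rod still lies in its clip. I'll tilt the gripper 20° about chest x so that its body clears the open lid.

Call:
step_arm([
  [[0.49,-0.776,0,0,0,0,0.5],[0.49,-0.776,0,0.99,-0.139,0,0.5],[0.49,-0.776,0,0.99,-0.139,0,0.5],[0.49,-0.776,0,0.99,-0.139,0,0.5],[0.49,-0.776,0,0.99,-0.139,0,0.5]],
])

```text
t: 14.15
ee_pos: [660.7, -111.5, 533.7]
orientation: [-2.853, 0.199, -0.027]
ft_force: [0.2, 1.3, -0.3]
width: 43.8
grasp_force: 0.0
```

Call:
step_arm([
  [[0,0,-0.8,0.99,-0.139,0,0.5],[0,0,-1,0,0,0,0.5],[0,0,-1,0,0,0,0.5],[0,0,-1,0,0,0,0.5],[0,0,-0.8,0,0,0,0.5]],
])

```text
t: 14.78
ee_pos: [659.4, -110.0, 301.6]
orientation: [-2.786, 0.195, -0.03]
ft_force: [0.1, 1.3, 0.6]
width: 43.6
grasp_force: 0.0
```

Call:
step_arm([
  [[0,0,0,0,0,0,0.5],[0,0,0,0,0,0,0.5],[0,0,0,0,0,0,0.5],[0,0,0,0,0,0,0.5],[0,0,0,0,0,0,0.5]],
])

```text
t: 15.4
ee_pos: [660.4, -110.2, 305.6]
orientation: [-2.787, 0.194, -0.036]
ft_force: [-0.1, -0.2, 0.7]
width: 43.9
grasp_force: 0.0
```

```bash
python3 -c "
from h import *
from scipy.spatial.transform import Rotation as Ro
o=readout.get_obs();R=Ro.from_rotvec(o['orientation']).as_matrix();print(o['ee_pos'],R.round(3),o['ee_pos']+163*R[:,2])
p,K,E=cam('scene');cv2.imwrite('pics/s4.png',p[:,:,::-1])"
```

```text
[ 660.41834198 -110.20062314  305.60006851] [[ 0.99  -0.13   0.049]
 [-0.139 -0.931  0.338]
 [ 0.002 -0.342 -0.94 ]] [668.37955503 -55.06012971 152.41669777]
```

View pics/s4.png

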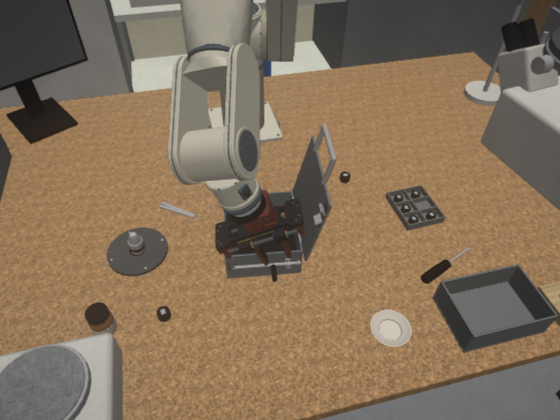

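Tilted gripper hangs above the grip pin, clear of the lid. Descend and pinch.

Call:
step_arm([
  [[0.01,0,-0.6,0,0,0,0.5],[0,0,-0.6,0,0,0,0.5],[0,0,-0.4,0,0,0,0.5],[0,0,-0.2,0,0,0,0.5],[0,0,0,0,0,0,0.5]],
])

```text
t: 16.08
ee_pos: [660.8, -110.2, 214.3]
orientation: [-2.786, 0.195, -0.033]
ft_force: [0.2, -0.4, 0.3]
width: 43.6
grasp_force: 0.0
```

Call:
step_arm([
  [[0,0,0,0,0,0,0.5],[0,0,0,0,0,0,0],[0,0,0,0,0,0,0],[0,0,0,0,0,0,0],[0,0,0,0,0,0,0]],
])

```text
t: 16.7
ee_pos: [660.7, -110.6, 214.7]
orientation: [-2.787, 0.194, -0.035]
ft_force: [0.1, -3.6, 0.4]
width: 10.8
grasp_force: 30.0
```

```bash
python3 -c "
import numpy as np
a=np.linspace(0,1.05,11)
y=95*np.cos(a);z=95*np.sin(a)
print(np.diff(np.c_[.139*y,.990*y,z]/50,axis=0).round(3).tolist(), .139*(y[-1]-95)+660.7,.99*(y[-1]-95)-110.6,z[-1]+214.7)"
```

```text
[[-0.001, -0.01, 0.199], [-0.004, -0.031, 0.197], [-0.007, -0.051, 0.193], [-0.01, -0.071, 0.186], [-0.013, -0.09, 0.178], [-0.015, -0.108, 0.167], [-0.017, -0.125, 0.155], [-0.02, -0.14, 0.141], [-0.022, -0.154, 0.125], [-0.023, -0.166, 0.108]] 654.0654256874103 -157.85344294578306 297.1052064314316
```

Call:
step_arm([
  [[-0.001,-0.01,0.199,0,0,0,0],[-0.004,-0.031,0.197,0,0,0,0],[-0.007,-0.051,0.193,0,0,0,0],[-0.01,-0.071,0.186,0,0,0,0],[-0.013,-0.09,0.178,0,0,0,0]],
])

```text
t: 17.32
ee_pos: [658.8, -123.4, 262.8]
orientation: [-2.787, 0.194, -0.034]
ft_force: [1.2, -5.8, -9.1]
width: 10.7
grasp_force: 30.0
```

Call:
step_arm([
  [[-0.015,-0.108,0.167,0,0,0,0],[-0.017,-0.125,0.155,0,0,0,0],[-0.02,-0.14,0.141,0,0,0,0],[-0.022,-0.154,0.125,0,0,0,0],[-0.023,-0.166,0.108,0,0,0,0]],
])

```text
t: 17.95
ee_pos: [653.7, -157.3, 297.6]
orientation: [-2.785, 0.194, -0.032]
ft_force: [-2.8, 2.1, -5.5]
width: 11.1
grasp_force: 30.1
```

Call:
step_arm([
  [[0,0,0,0,0,0,0],[0,0,0,0,0,0,0],[0,0,0,0,0,0,0],[0,0,0,0,0,0,0],[0,0,0,0,0,0,0]],
])

```text
t: 18.58
ee_pos: [653.9, -156.8, 297.1]
orientation: [-2.786, 0.193, -0.032]
ft_force: [-5.2, 1.6, 0.1]
width: 11.1
grasp_force: 30.0
```

Call:
step_arm([
  [[0,0,0,0,0,0,0.3],[0,0,0,0,0,0,0.5],[0,0,0,0,0,0,0.5],[-0.02,-0.13,0.36,0,0,0,0.5],[-0.03,-0.26,0.72,0,0,0,0.5]],
])

```text
t: 19.2
ee_pos: [651.4, -177.1, 351.3]
orientation: [-2.786, 0.194, -0.031]
ft_force: [1.5, -0.5, 0.2]
width: 43.7
grasp_force: 0.0
```

Call:
step_arm([
  [[0,0,1,0,0,0,0.5],[0,0,1,0,0,0,0.5],[0,0,1,-0.99,0.139,0,0.5],[0,0,1,-0.99,0.139,0,0.5],[0,0,0.2,-0.99,0.139,0,0.5]],
])

```text
t: 19.82
ee_pos: [651.4, -177.5, 567.8]
orientation: [-2.999, 0.21, -0.028]
ft_force: [0.4, 0.3, -1.3]
width: 43.6
grasp_force: 0.0
```

```bash
cat > v.py <<'E'
from h import *
import sys
p,K,E=cam('scene');R=np.array([[.990,.139],[-.139,.990]]);o=np.array([517.9,-53.7])
ch=lambda y,z,x=115:[*(R@[x,y]+o),z]
for a in(.95,1,1.05,1.1):print(a,proj(K,E,ch(-75+155*np.cos(a),62+155*np.sin(a))).round(1))
print('piv',proj(K,E,ch(-75,62)).round(1))
L=.94;print('slot.94',proj(K,E,ch(90-141.4*np.cos(L)-5*np.sin(L)*-1*-1*0+5*np.sin(L)*-1,85.5+141.4*np.sin(L)-5*np.cos(L))).round(1))
c=cv2.resize(p[120:320,180:380],None,fx=3,fy=3,interpolation=2);cv2.imwrite(sys.argv[1],c[:,:,::-1])
E
python3 v.py pics/s5.png
```

```text
0.95 [270.9 228.7]
1 [267.8 227.6]
1.05 [264.6 226.5]
1.1 [261.3 225.6]
piv [231.8 267.7]
slot.94 [264.8 226.4]
```

View pics/s5.png

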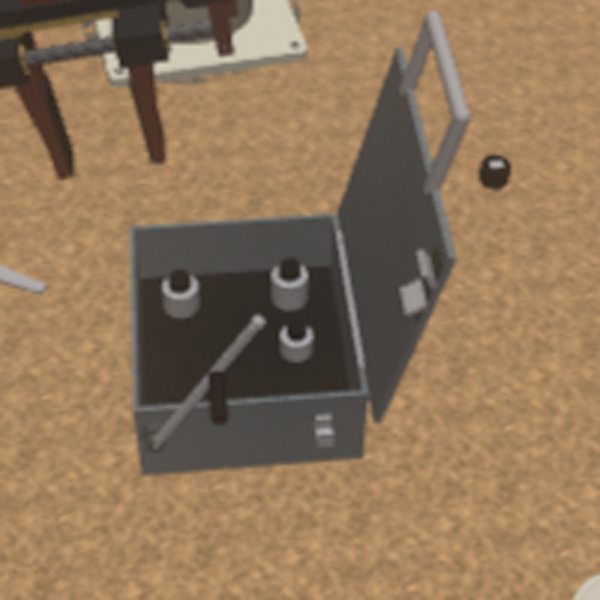

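Rod tip at crop (258,320), full image (266,227). That puts the rod at about 1.02 rad, well within the slot's flare. Now back to the handle.

Call:
step_arm([
  [[-0.378,0.897,0,-0.99,0.139,0,0.5],[-0.378,0.897,0,-0.99,0.139,0,0.5],[-0.378,0.897,0,0,0,0,0.5],[-0.378,0.897,0,0,0,0,0.5],[-0.378,0.897,0,0,0,0,0.5]],
])

```text
t: 20.5
ee_pos: [556.1, 48.3, 561.5]
orientation: [-3.133, 0.22, 0.0]
ft_force: [0.3, 1.4, -0.0]
width: 43.6
grasp_force: 0.0
```

Call:
step_arm([
  [[-0.378,0.897,0,0,0,0,0.5],[0,0,0,0,0,0,0.5],[0,0,0,0,0,0,0.5],[0,0,-0.4,0,0,0,0.5],[0,0,0,0,0,0,0.5]],
])

```text
t: 21.12
ee_pos: [538.5, 90.8, 539.8]
orientation: [3.133, -0.222, -0.005]
ft_force: [-0.6, 0.4, -0.2]
width: 43.9
grasp_force: 0.0
```

Call:
step_arm([
  [[0,0.01,-0.4,0,0,0,0.5],[0,0,-0.4,0,0,0,0.5],[0,0,-0.36,0,0,0,0.5],[0,0,0,0,0,0,0.5],[0,0,0,0,0,0,0.5]],
])

```text
t: 21.75
ee_pos: [538.8, 92.2, 484.1]
orientation: [-3.134, 0.22, -0.002]
ft_force: [0.3, -0.0, 0.3]
width: 44.0
grasp_force: 0.0
```

Call:
step_arm([
  [[0,0,0,0,0,0,0],[0,0,0,0,0,0,0],[0,0,0,0,0,0,0],[0,0,0,0,0,0,0],[0,0,0,0,0,0,0]],
])

```text
t: 22.38
ee_pos: [538.2, 92.2, 483.2]
orientation: [3.133, -0.218, 0.0]
ft_force: [-1.1, -4.8, 2.7]
width: 11.4
grasp_force: 30.0
```

```bash
python3 -c "
import numpy as np
a=np.r_[np.linspace(1.8,1.05,11),np.linspace(1.05,.93,6)[1:]]
y=-240*np.cos(a)+3*np.sin(a);z=240*np.sin(a)+3*np.cos(a)
P=np.c_[.139*y,.990*y,z]
print(np.diff(P/50,axis=0).round(3).tolist(),(P-P[0]+[538.2,92.2,483.2]).round(1)[[5,10,15]])"
```

```text
[[-0.049, -0.349, 0.073], [-0.05, -0.353, 0.046], [-0.05, -0.356, 0.02], [-0.05, -0.356, -0.007], [-0.05, -0.355, -0.034], [-0.049, -0.351, -0.061], [-0.049, -0.346, -0.088], [-0.047, -0.338, -0.113], [-0.046, -0.329, -0.139], [-0.045, -0.318, -0.163], [-0.014, -0.099, -0.057], [-0.014, -0.098, -0.06], [-0.013, -0.096, -0.062], [-0.013, -0.095, -0.064], [-0.013, -0.093, -0.067]] [[ 525.8    3.7  488. ]
 [ 514.   -80.3  459.8]
 [ 510.6 -104.3  444.3]]
```

Call:
step_arm([
  [[-0.049,-0.349,0.073,0,0,0,0],[-0.05,-0.353,0.046,0,0,0,0],[-0.05,-0.356,0.02,0,0,0,0],[-0.05,-0.356,-0.007,0,0,0,0],[-0.05,-0.355,-0.034,0,0,0,0]],
])

```text
t: 23.0
ee_pos: [525.3, 2.7, 487.7]
orientation: [3.134, -0.219, -0.002]
ft_force: [-1.9, 2.7, 1.0]
width: 11.2
grasp_force: 30.0
```

Call:
step_arm([
  [[-0.049,-0.351,-0.061,0,0,0,0],[-0.049,-0.346,-0.088,0,0,0,0],[-0.047,-0.338,-0.113,0,0,0,0],[-0.046,-0.329,-0.139,0,0,0,0],[-0.045,-0.318,-0.163,0,0,0,0]],
])

```text
t: 23.62
ee_pos: [513.5, -81.1, 458.8]
orientation: [3.134, -0.219, -0.002]
ft_force: [-3.6, 1.4, -0.4]
width: 11.2
grasp_force: 30.0
```

Call:
step_arm([
  [[0,0,0,0,0,0,0],[0,0,0,0,0,0,0],[0,0,0,0,0,0,0],[0,0,0,0,0,0,0],[0,0,0,0,0,0,0]],
])

```text
t: 24.25
ee_pos: [513.7, -79.6, 459.6]
orientation: [3.134, -0.217, -0.002]
ft_force: [-5.9, -0.9, 0.2]
width: 11.3
grasp_force: 30.0
```

Five slow rows down to about 0.93, then hold.

Call:
step_arm([
  [[-0.014,-0.099,-0.057,0,0,0,0],[-0.014,-0.098,-0.06,0,0,0,0],[-0.013,-0.096,-0.062,0,0,0,0],[-0.006,-0.045,-0.031,0,0,0,0],[0,0,0,0,0,0,0]],
])

```text
t: 24.88
ee_pos: [511.3, -96.6, 449.0]
orientation: [-3.134, 0.218, 0.003]
ft_force: [-5.3, 1.4, -0.3]
width: 11.3
grasp_force: 30.0
```

Call:
step_arm([
  [[0,0,0,0,0,0,0],[0,0,0,0,0,0,0],[0,0,0,0,0,0,0],[0,0,0,0,0,0,0],[0,0,0,0,0,0,0]],
])

```text
t: 25.5
ee_pos: [511.3, -96.4, 449.1]
orientation: [-3.134, 0.218, 0.003]
ft_force: [-5.8, 0.9, -0.3]
width: 10.8
grasp_force: 30.0
```

```bash
python3 v.py pics/s6.png
```

```text
0.95 [270.9 228.7]
1 [267.8 227.6]
1.05 [264.6 226.5]
1.1 [261.3 225.6]
piv [231.8 267.7]
slot.94 [264.8 226.4]
```

View pics/s6.png

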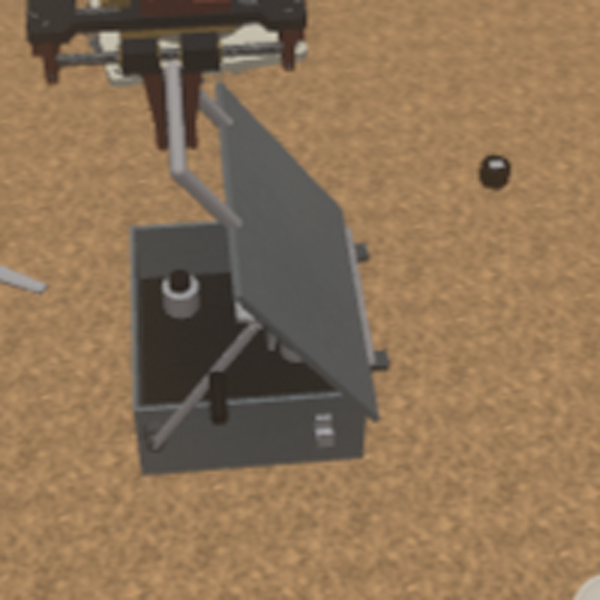

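The rod tip at crop (258,322) sits between the slot's cheeks at (245,312) and (272,342). I'll keep lowering gently and watch the force.

Call:
step_arm([
  [[-0.006,-0.047,-0.032,0,0,0,0],[-0.006,-0.047,-0.033,0,0,0,0],[0,0,0,0,0,0,0],[0,0,0,0,0,0,0],[0,0,0,0,0,0,0]],
])

```text
t: 26.18
ee_pos: [510.7, -101.1, 445.8]
orientation: [3.134, -0.218, -0.003]
ft_force: [-6.3, 0.5, -1.1]
width: 11.2
grasp_force: 30.0
```

Call:
step_arm([
  [[-0.006,-0.045,-0.032,0,0,0,0],[0,0,0,0,0,0,0],[0,0,0,0,0,0,0],[0,0,0,0,0,0,0],[0,0,0,0,0,0,0]],
])

```text
t: 26.8
ee_pos: [510.5, -102.9, 444.7]
orientation: [-3.133, 0.218, 0.002]
ft_force: [-8.0, 3.8, 4.0]
width: 11.0
grasp_force: 30.0
```

Call:
step_arm([
  [[-0.005,-0.03,-0.022,0,0,0,0],[0,0,0,0,0,0,0],[0,0,0,0,0,0,0],[0,0,0,0,0,0,0],[0,0,0,0,0,0,0]],
])

```text
t: 27.42
ee_pos: [510.3, -103.8, 444.2]
orientation: [-3.131, 0.218, 0.002]
ft_force: [-8.8, 7.6, 9.3]
width: 11.5
grasp_force: 30.0
```

```bash
python3 v.py pics/s7.png
```

```text
0.95 [270.9 228.7]
1 [267.8 227.6]
1.05 [264.6 226.5]
1.1 [261.3 225.6]
piv [231.8 267.7]
slot.94 [264.8 226.4]
```

View pics/s7.png

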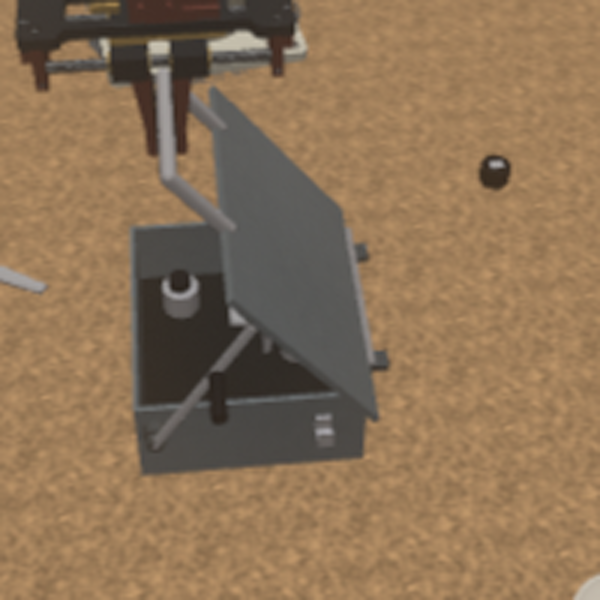

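Firm contact (force rose to about 9 N), with the tip seated between the cheeks. Releasing the handle.

Call:
step_arm([
  [[0,0,0,0,0,0,0.25],[0,0,0,0,0,0,0.4],[0,0,0,0,0,0,0.5],[0,0,0,0,0,0,0.5],[0,0,0,0,0,0,0.5]],
])

```text
t: 28.1
ee_pos: [510.6, -105.4, 443.3]
orientation: [3.134, -0.219, 0.0]
ft_force: [0.4, -0.2, -0.2]
width: 44.1
grasp_force: 0.0
```

Call:
step_arm([
  [[0,0,0.2,0,0,0,0.5],[0,0,0.5,0,0,0,0.5],[0,0,0.8,0,0,0,0.5],[0,0,0.8,0,0,0,0.5],[0,0,0,0,0,0,0.5]],
])

```text
t: 28.72
ee_pos: [510.9, -105.4, 562.4]
orientation: [3.133, -0.219, 0.011]
ft_force: [-0.1, -1.2, -0.2]
width: 43.8
grasp_force: 0.0
```

```bash
sed -i 's/p\[120:320,180:380\]/p[110:310,100:366]/' v.py; python3 v.py pics/s8.png
```

```text
0.95 [270.9 228.7]
1 [267.8 227.6]
1.05 [264.6 226.5]
1.1 [261.3 225.6]
piv [231.8 267.7]
slot.94 [264.8 226.4]
```

View pics/s8.png

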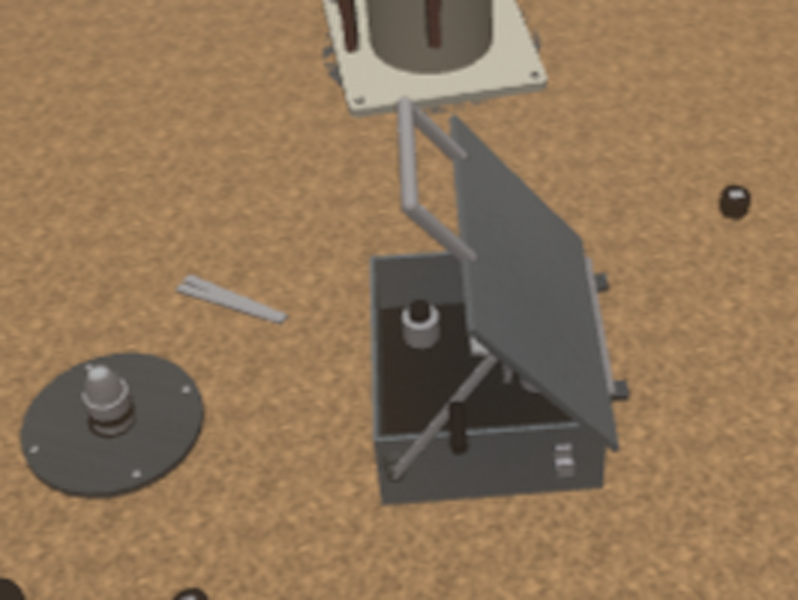

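```bash
python3 - <<'E'
from h import *
p,K,E=cam('scene');R=np.array([[.990,.139],[-.139,.990]]);o=np.array([517.9,-53.7])
ch=lambda x,y,z:[*(R@[x,y]+o),z]
for t in(.84,.89,.94,.99,1.04):
    c,s=np.cos(t),np.sin(t); f=lambda x,r,h:proj(K,E,ch(x,90-r*c+h*s,85.5+r*s+h*c)).round(1)
    print(t,'bar far/near',f(-55,240,3),f(55,240,3),'edge near',f(128,180,6))
for t in(.95,1,1.05,1.1):print(t,'rod@130',proj(K,E,ch(115,-75+130*np.cos(t),62+130*np.sin(t))).round(1),'grip end',proj(K,E,ch(161,-75+95*np.cos(t),62+95*np.sin(t))).round(1))
d=lambda a,b:(round((a+.5)/3-.5+100,1),round((b+.5)/3-.5+110,1))
print('meas',d(404,102),d(409,206),d(471,330),'grip end',d(459,447),'hinge check',d(617,447),f(128,0,6))
E
```

```text
0.84 bar far/near [226.2 150.5] [227.5 184.6] edge near [251.2 223.5]
0.89 bar far/near [230.1 147.6] [231.8 181.5] edge near [254.6 221.4]
0.94 bar far/near [234.3 144.7] [236.3 178.6] edge near [258.2 219.4]
0.99 bar far/near [238.7 142. ] [241.1 175.8] edge near [261.9 217.5]
1.04 bar far/near [243.2 139.5] [246.  173.2] edge near [265.8 215.6]
0.95 rod@130 [264.1 235.5] grip end [256.4 261.7]
1 rod@130 [261.5 234.5] grip end [254.5 261.1]
1.05 rod@130 [258.9 233.7] grip end [252.6 260.5]
1.1 rod@130 [256.1 233. ] grip end [250.5 260. ]
meas (234.3, 143.7) (236.0, 178.3) (256.7, 219.7) grip end (252.7, 258.7) hinge check (305.3, 258.7) [306.9 259.3]
```

The image gives a lid angle of about 0.94 and a rod angle of about 1.05, and the objective is upright on the plate. Handing in.

```bash
python3 -c "
from workcell import ctrl
print(ctrl.close_job())"
```

```text
the job is handed in; nothing more can be done
None
```

I handed the job in with the chest open, the rod alone holding the lid (lid about 0.94 rad, rod about 1.05 rad, measured from the image), the objective upright on the stage plate and the gripper clear; no verdict came back.

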